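# Lay out model aeroplane parts in their holders

### The arm

A 7-joint arm with a two-finger parallel gripper is mounted at the origin on the work surface. World frame = base frame: x ahead of the robot, y to its left, z up, the work surface at z = 0. Lengths are in m, angles in rad, forces in N, time in s.
With the tool pointing down it reaches from about 0.425 to 0.975 m from the base axis. Payload 16.7 kg.
Tool frame: the origin (TCP) lies between the finger pads; the fingertips stand 19 mm ahead of it and the grasp point (between the pads) is the TCP; z points along the fingers, y is the line along which they close (so a half turn about z gives the same grasp; the last joint's range is limited). The gripper opens to 85 mm and grips with 20 to 120 N. Pads are 22 mm wide; open, the fingers measure 114 mm over their backs; the gripper's body (76 mm by 85 mm) begins 54 mm behind the grasp point. The pads swing forward as they close: fully open they stand 13 mm farther back than shut.
Start: joints at [-1.464, 0.426, 0.074, 1.606, -0.034, 1.111, -0.067], TCP at [0.171, 0.653, 0.25] pointing down, gripper open.
Joint ranges: [-2.85, 2.85], [-0.5, 2.14], [-1.23, 1.37], [0.21, 2.46], [-1.02, 4.16], [0.16, 2.05], [-2.73, 2.73]. Speed limits (rad/s): [1.89, 1.89, 2.39, 2.39, 3.01, 3.01, 3.01].

### API

Orientations are given as a unit quaternion [x, y, z, w].
In Python, from bench import manip gives the robot as it stands. The module is installed in compiled form; this text tells all that it offers.
- The arm moves only by the tool drive_tool, never from a script. Its argument "rows" is one flat list of numbers, 6 for each row, row after row: the shift along the tool's x, y, z as a fraction of full scale, then the turn, a rotation vector about the tool's x, y, z as a fraction of full scale. In form: [x, y, z, ax, ay, az, x, y, z, ax, ay, az, ...]. A call has 1 to 12 rows; each row is the pose to reach, as a shift and turn from the pose commanded when the call began, along the tool's axes at that moment, turning the shorter way round; what a row does not reach only later rows make up. Full scale, the value 1, is 20 cm for a shift and 360 degrees for a turn. A row lasts 1/8 s, in which the tool goes at most 62.5 mm and 10.7 degrees, less where a joint would pass 70% of its speed; a pose out of reach is approached as far as the arm can. A call with a number of a shift or a turn outside -1 to 1 is refused whole. A call with a gripper value outside its range is refused whole. "jaw" is the opening, from 0 (shut) to 1 (fully open), set as the call begins (left out, the last holds). The fingers move at their own pace and stop on an object; the grip force is fixed at half the most. Time passes only in rows, so rows that repeat a pose let the fingers close. It gives the time, the measured TCP pose, the force, the opening and the grip force at its end, in the units of the state.
- manip.read_state(): the state, without advancing time (a new reading comes with each control period).
- manip.get_image(name): name is "scene" or "top"; returns the picture (480x640x3 uint8, red, green, blue); there is no depth.
- manip.calibration(name): a dict with "fovy" (degrees; the focal length in pixels is half the picture's height over the tangent of half this angle, whatever the lens; pixels are square), "cx", "cy" (the principal point, pixels), "k1" (the pictures are not rectified: a ray, as slopes to the right and down, at radius r is drawn at 1 + k1 r^2 times it, then the intrinsics apply), "R" (3x3) and "t" (3): a world point X has camera coordinates R X + t. Camera axes: x right, y down, z forward; pixel columns grow to the right and rows downward; lengths in m; the calibration is good to about 2 mm. A picture is of the moment at which its call begins. calibration takes no time and is no camera call.
- manip.finish_job(): hands the job in; it is judged then, once.
The state is a dict: "time": time; "q": joint angles; "joint_vel": joint speeds; "effort": joint torques, N m; "ee_pos": TCP position; "tcp_rot": TCP orientation; "force": force on the tool from outside, world axes, zero at the start; "torque": the same for the moment, N m; "width": finger opening in m; "grip_force": force on a finger pad.
Only numpy, scipy, OpenCV 4.12 (cv2) and the standard library are available. Lean on these libraries where they do the work, as an engineer would, in place of code of your own. Each camera call takes 0.05 s, during which the arm holds its last target. There are 200 camera calls.

### The job

Put the four loose parts of the model aeroplane in their own holders: the black cowling centred on the pad with the black ring, the silver engine centred on the pad with the grey star (both the same way up as they stand now), and each square brass tube in the plywood cradle that matches its length, resting in both notches and between the end stops. Do not shift or tip the fuselage half and the paint jar at the far side.

Things in the scene. Friction and masses are not known exactly. Their poses are not given: they have to be found in the camera images.
- cowling: loose black engine cowling: a hollow open ring like a barrel, 58 mm across at its widest (from 8 to 26 mm above its underside), 54 mm at the bottom, 48 mm at the top, 36 mm tall, wall about 4 mm, about 35 g. Origin: centre of its underside; z up, wide end down.
- engine: loose silver radial engine with nine finned cylinders, 44 mm across and 22 mm tall, with a round hub 22 mm across on top that runs from 22 to 36 mm above its underside and can be pinched (a thin shaft stub on it reaches 44 mm); about 60 g. Origin: centre of its underside; z up.
- long_tube: the long loose square brass tube, 140 mm long, 12 x 12 mm across, about 55 g, lying on the bench. Origin: its very centre, 6 mm above the bench at the start; x runs along its length, either end is alike.
- short_tube: the short loose square brass tube, 90 mm long, 12 x 12 mm across, about 36 g, lying on the bench. Origin: its very centre, 6 mm above the bench at the start; x runs along its length, either end is alike.
- cowling_pad: square cream pad, 84 x 84 mm, 8 mm thick, fixed to the bench, with a black ring outline 60 mm across printed at its middle: the place for the cowling. Origin: centre of its underside, at bench height, z up; the top is 8 mm above it.
- engine_pad: square cream pad, 84 x 84 mm, 8 mm thick, fixed to the bench, with a grey nine-armed star outline printed at its middle: the place for the engine. Origin: centre of its underside, at bench height, z up; the top is 8 mm above it.
- long_cradle: longer fixed plywood cradle, base 166 x 38 x 5 mm. Origin: centre of underside, at bench height; x along its length and the tube's, z up. Supports 8 mm thick at x = +-50 mm, free finger room between them; notch 26 mm wide, floor 22, cheeks 34 mm above the bench. End stops 39 mm high, 156 mm apart. The 140 mm tube seated has its centre 28 mm above the origin.
- short_cradle: shorter fixed plywood cradle, base 116 x 38 x 5 mm. Origin: centre of underside, at bench height; x along its length and the tube's, z up. Supports 8 mm thick at x = +-28 mm, free finger room between them; notch 26 mm wide, floor 22, cheeks 34 mm above the bench. End stops 39 mm high, 106 mm apart. The 90 mm tube seated has its centre 28 mm above the origin.
- fuselage: bystander: a fragile loose fuselage half, green and pale grey, an open trough about 340 mm long, up to 60 mm wide and 25 mm high, lying beyond the work at the far side of the mat. Origin: centre of its underside, x along its length.
- paint_jar: bystander: a small green paint jar with a green cap, loose, 38 mm across, 50 mm tall, at the far left or far right of the mat (a yellow roll of tape, 68 mm across and 18 mm tall, lies at the other side). Origin: centre of its underside, z up.
Mind the look-alikes: they are no part of the job. What is shaped like the long_tube but turquoise is not meant.

How it is judged:
By the outcome, as a careful person would: the job done as asked, in the order asked, and still so for the second after the job is handed in, with the robot touching nothing.
It also fails if it takes over 128 s, if anything falls off the work surface, if the arm or the gripper's body presses on something with over 40 N, if the wrist force passes 120 N, or if a joint passes its speed limit or range.

## Working session

There is one attempt and no reset: what is moved stays moved. The work goes in short steps, Python scripts to look and compute and a tool call to move; the robot and the scene stay as the last step left them, time stands still between calls to the robot, and variables do not carry over. Pictures are saved under pics/ and viewed, at most 14 in all, crops included, and the job is handed in when it is done.

Besides the shell and the picture viewer there is one more tool, called after ">>>" in YAML: its name, and indented under it one key for each argument. drive_tool: Moves the arm, as the interface text tells. Shift numbers are shares of 20 cm and turn numbers shares of 360 degrees, none past 1 either way. Its arguments: {"type":"object","properties":{"rows":{"type":"array","items":{"type":"number"}},"jaw":{"type":"number"}},"required":["rows"]}

```bash
mkdir -p pics; python3 - <<'E'
from bench import manip
import cv2
for n in("scene","top"):
    cv2.imwrite(f"pics/{n}0.png",manip.get_image(n)[:,:,::-1]); c=manip.calibration(n); print(n,c)
s=manip.read_state(); print(s)
E
```

```text
scene {'fovy': 50.390254334421066, 'cx': 321.4730833968185, 'cy': 237.02740673723636, 'k1': 0.030255033924849493, 'R': array([[ 0.2806824 ,  0.95968883, -0.01465371],
       [ 0.77483472, -0.23557509, -0.58663066],
       [-0.56643494,  0.1533027 , -0.80972201]]), 't': array([-0.23356897, -0.38423332,  1.36453086])}
top {'fovy': 52.64676092482138, 'cx': 323.4964101441333, 'cy': 236.1666865480066, 'k1': -0.058732563406736736, 'R': array([[-0.02652235, -0.99962007, -0.00750242],
       [-0.98423489,  0.02742552, -0.17472697],
       [ 0.17486634,  0.00274998, -0.98458834]]), 't': array([0.07323641, 0.57788856, 1.03362732])}
{'time': 0.1, 'q': array([-1.46348249,  0.42663209,  0.0738226 ,  1.60654305, -0.03414806,
        1.11074543, -0.06711683]), 'joint_vel': array([-0.00117422, -0.00236796, -0.00122266, -0.00291883,  0.00070169,
        0.00087418, -0.00196586]), 'effort': array([ 8.49313888e-03, -9.51538610e+01,  3.77148181e+00, -4.64405107e+01,
        1.97440147e-02,  6.57446755e-03,  5.54438202e-05]), 'ee_pos': array([0.17135707, 0.652546  , 0.24970457]), 'tcp_rot': array([ 1.28075215e-01,  9.91764313e-01, -5.32220629e-04, -6.02009638e-05]), 'force': array([-0.30102897, -0.58695927, -0.83552771]), 'torque': array([-0.00372027, -0.00926126, -0.0487255 ]), 'grip_force': 0.0, 'width': 0.0850709242852424}
```

View pics/scene0.png

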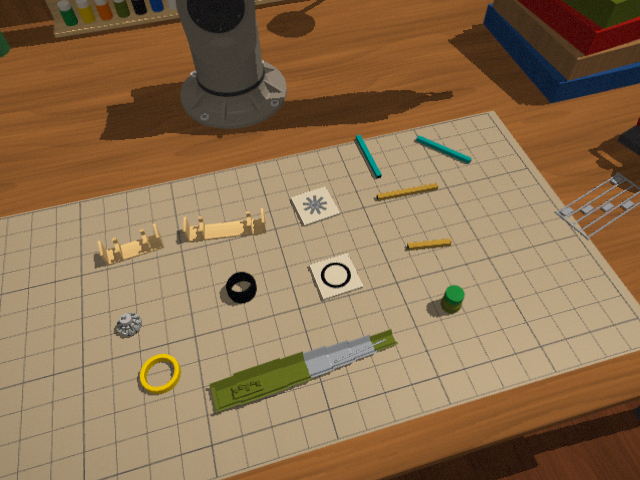

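View pics/top0.png

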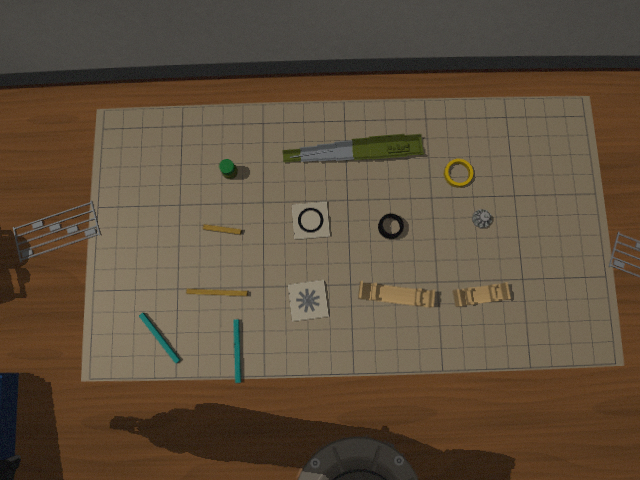

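The scene view shows the cowling at (241,288), the engine at (128,324), the brass tubes at (407,192) for the long one and (429,244) for the short one, the ring pad at (336,276), the star pad at (315,205), and the cradles at (224,229) and (131,245). In the top view these are the cowling (391,226), engine (482,219), tubes (218,293) and (223,229), pads (311,220) and (308,300), and cradles (398,295) and (483,295). The turquoise rods are decoys.

```bash
cat > h.py <<'E'
import numpy as np, cv2
from bench import manip
class Cam:
    def __init__(s,n):
        c=manip.calibration(n); s.f=240/np.tan(np.radians(c["fovy"])/2); s.c=np.array([c["cx"],c["cy"]]); s.k=c["k1"]; s.R=np.array(c["R"]); s.t=np.array(c["t"]); s.o=-s.R.T@s.t
    def px(s,X):
        p=np.atleast_2d(X)@s.R.T+s.t; m=p[:,:2]/p[:,2:]; return m*(1+s.k*(m**2).sum(1,keepdims=True))*s.f+s.c
    def ray(s,uv):
        d=(np.atleast_2d(uv)-s.c)/s.f; m=d.copy()
        for _ in range(20): m=d/(1+s.k*(m**2).sum(1,keepdims=True))
        r=np.c_[m,np.ones(len(m))]@s.R; return r/np.linalg.norm(r,axis=1,keepdims=True)
    def plane(s,uv,z):
        r=s.ray(uv); return s.o+r*((z-s.o[2])/r[:,2:])
S,T=Cam("scene"),Cam("top")
def tri(us,ut):
    a,b=S.ray(us)[0],T.ray(ut)[0]; k=np.linalg.lstsq(np.c_[a,-b],T.o-S.o,rcond=None)[0]
    p,q=S.o+k[0]*a,T.o+k[1]*b; return (p+q)/2,np.linalg.norm(p-q)
E
python3 - <<'E'
import cv2,numpy as np
s=cv2.imread('pics/scene0.png');t=cv2.imread('pics/top0.png')
def c(im,x,y,w,h,k): return cv2.resize(im[y:y+h,x:x+w],None,fx=k,fy=k,interpolation=cv2.INTER_CUBIC)
a=np.hstack([c(s,90,195,190,75,4)])
b=np.hstack([c(t,345,270,190,50,4)])
d=np.hstack([c(s,215,260,63,50,4),c(s,100,300,63,50,4),c(t,450,195,64,50,4)])
cv2.imwrite('pics/crop.png',np.vstack([cv2.resize(a,(760,300)),b,d[:,:760]][:2]))
for im,pts in((s,[(407,192),(429,244),(225,230),(300,200),(128,324),(315,207),(350,290),(215,220)]),(t,[(218,293),(223,229),(398,295),(300,290),(482,219),(308,300),(340,260)])):
    h=cv2.cvtColor(im,cv2.COLOR_BGR2HSV); print([h[y,x].tolist() for x,y in pts])
E
```

```text
[[20, 189, 147], [20, 183, 192], [18, 123, 224], [18, 55, 215], [13, 18, 99], [60, 4, 125], [21, 53, 168], [18, 80, 179]]
[[21, 169, 130], [20, 170, 129], [19, 117, 148], [20, 47, 142], [20, 14, 110], [75, 6, 80], [17, 63, 125]]
```

View pics/crop.png

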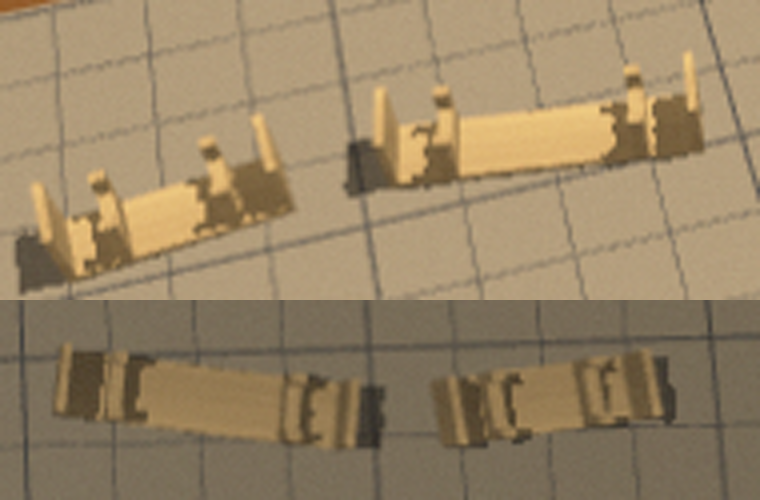

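The crop shows both cradles clearly. In scene pixels, the long base's far edge runs from about (189,242) to (266,233), and the short base's from about (109,264) to (163,247).

```bash
python3 - <<'E'
from h import *
np.set_printoptions(precision=4,suppress=True)
s=cv2.imread('pics/scene0.png');t=cv2.imread('pics/top0.png')
def blob(im,roi,f):
    x,y,w,h=roi; hs=cv2.cvtColor(im[y:y+h,x:x+w],cv2.COLOR_BGR2HSV).astype(int); m=f(hs[...,0],hs[...,1],hs[...,2]).astype(np.uint8)
    n,l,st,c=cv2.connectedComponentsWithStats(m); i=1+np.argmax(st[1:,4]); mm=(l==i).astype(np.uint8)
    k=max(cv2.findContours(mm,cv2.RETR_EXTERNAL,cv2.CHAIN_APPROX_NONE)[0],key=cv2.contourArea)[:,0]+[x,y]
    yy,xx=np.nonzero(mm)
    return k.astype(float),c[i]+[x,y],np.c_[xx+x,yy+y].astype(float)
print("camtop",T.o,"camscene",S.o)
brass=lambda h,S_,v:(S_>135)&(h>12)&(h<28)&(v>60)
blk=lambda h,S_,v:v<45
pad=lambda h,S_,v:(S_<60)&(v>0)
for nm,rs,rt in(("long",(370,178,75,28),(180,280,75,24)),("short",(400,232,60,20),(195,218,55,20))):
    a,b=blob(s,rs,brass),blob(t,rt,brass)
    p,e=tri(a[1],b[1]); print(nm,"tri",p,e)
    for cam,q in((S,a),(T,b)):
        P=cam.plane(q[2],0.009)[:,:2]; c=P.mean(0); w,v=np.linalg.eigh(np.cov((P-c).T)); d=v[:,1]; u=(P-c)@d; n=(P-c)@v[:,0]
        print("  ",c,"yaw",np.degrees(np.arctan2(d[1],d[0]))%180,"len",np.ptp(u),"w",np.ptp(n),"mid",c+d*(u.max()+u.min())/2)
for nm,rs,rt in(("cowl",(218,262,50,45),(372,208,40,36)),("ring",(318,258,36,34),(294,205,34,30))):
    a,b=blob(s,rs,blk),blob(t,rt,blk)
    for cam,q,z in((S,a,0),(T,b,0)):
        el=cv2.fitEllipse(q[0].astype(np.float32)); z=.018 if nm=="cowl" else .008
        P=cam.plane(q[0],z)[:,:2]; c,wh,_=cv2.minAreaRect(P.astype(np.float32)); print(nm,"ellipse",el[0],el[1],cam.plane(el[0],z)[0],"rect",c,wh)
    print("  tri",tri(cv2.fitEllipse(a[0].astype(np.float32))[0],cv2.fitEllipse(b[0].astype(np.float32))[0]))
for nm,rs,rt in(("star",(298,192,34,26),(295,286,26,28)),("engine",(108,306,42,36),(466,204,32,32))):
    g=(lambda h,S_,v:(S_<35)) if nm=="star" else (lambda h,S_,v:(S_<38))
    a,b=blob(s,rs,g),blob(t,rt,g)
    for cam,q in((S,a),(T,b)):
        z=.008 if nm=="star" else .012
        P=cam.plane(q[0],z)[:,:2];c,r=cv2.minEnclosingCircle(P.astype(np.float32)); print(nm,q[1],len(q[2]),"circ",c,r,"centroid",cam.plane(q[1],z)[0])
    print("  tri",tri(a[1],b[1]))
# saved mask sheet for a look
L=lambda u,v,o:(o[0]+u/4,o[1]+v/4)
for nm,A,B in(("LC",L(395,187,(90,195)),L(703,152,(90,195))),("SC",L(75,277,(90,195)),L(293,210,(90,195)))):
    P=S.plane([A,B],0.0025); print(nm,P,np.linalg.norm(P[0]-P[1]))
# enlarged picture
def c(im,x,y,w,h,k): return cv2.resize(im[y:y+h,x:x+w],(w*k,h*k),interpolation=cv2.INTER_CUBIC)
r1=np.hstack([c(s,218,262,50,44,5),c(t,372,208,40,44,5),c(s,108,304,42,44,5)])
r2=np.hstack([c(t,462,200,40,44,5),c(s,288,184,56,44,5),c(t,286,279,36,44,5)])
w=max(r1.shape[1],r2.shape[1]); pd=lambda r:np.pad(r,((0,0),(0,w-r.shape[1]),(0,0)))
cv2.imwrite('pics/crop2.png',np.vstack([pd(r1),pd(r2)]))
E
```

```text
camtop [0.39   0.0545 1.1192] camscene [ 1.1362 -0.0755  0.8761]
long tri [0.4643 0.3065 0.0088] 0.0010379811662720527
   [0.4645 0.3071] yaw 86.7902665976791 len 0.14132850332012234 w 0.01918913972188202 mid [0.4645 0.3075]
   [0.4641 0.306 ] yaw 86.15959662519312 len 0.13878171835231867 w 0.01098362172740849 mid [0.4642 0.3071]
short tri [0.6112 0.2959 0.0089] 0.0011804589806754058
   [0.6113 0.2965] yaw 81.11966121633803 len 0.09182029716094467 w 0.01803611405711174 mid [0.6113 0.2967]
   [0.611  0.2954] yaw 80.48708478054347 len 0.08845982507780636 w 0.011431329020425516 mid [0.6111 0.2957]
cowl ellipse (240.80421447753906, 287.20623779296875) (28.89554786682129, 30.043790817260742) [ 0.6059 -0.0968  0.018 ] rect (0.6052269339561462, -0.096133753657341) (0.06858234107494354, 0.05571504309773445)
cowl ellipse (390.5948486328125, 225.9129638671875) (23.935619354248047, 24.909460067749023) [ 0.6053 -0.0983  0.018 ] rect (0.605875551700592, -0.09754621237516403) (0.05558072775602341, 0.058641139417886734)
  tri (array([ 0.6055, -0.0976,  0.0176]), np.float64(0.001524888782711288))
ri
[... 614 characters left out ...]
 [307.7374 299.964 ] 278 circ (0.44100624322891235, 0.09727500379085541) 0.027105355635285378 centroid [0.4409 0.0974 0.008 ]
  tri (array([0.4409, 0.0979, 0.0098]), np.float64(0.0011901358677426158))
engine [128.6622 323.9553] 447 circ (0.6187336444854736, -0.31351178884506226) 0.02544075809419155 centroid [ 0.6193 -0.3122  0.012 ]
engine [481.4787 218.1454] 282 circ (0.6192319989204407, -0.3140878975391388) 0.023768214508891106 centroid [ 0.6192 -0.3135  0.012 ]
  tri (array([ 0.6192, -0.3128,  0.0121]), np.float64(0.001250284519728727))
LC [[ 0.4556 -0.1811  0.0025]
 [ 0.4804 -0.0208  0.0025]] 0.1622445288654905
SC [[ 0.4647 -0.3448  0.0025]
 [ 0.4549 -0.2341  0.0025]] 0.11112159119401767
```

View pics/crop2.png

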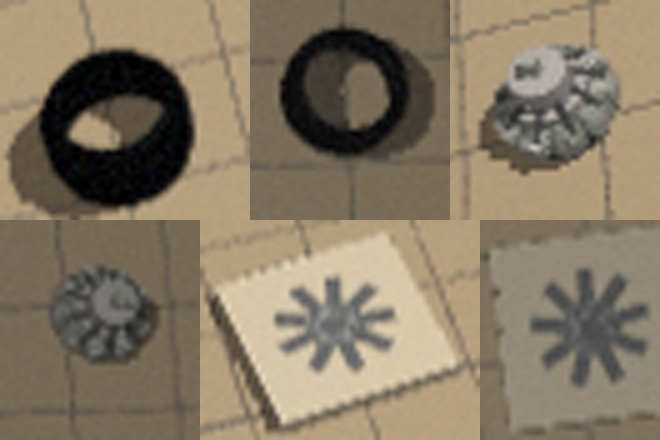

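Crop 2 shows the cowling rim, the engine hub and the star pad. The hub top is at about scene (125.4,319) and top (485.4,216). Next I check the cradles and the hub from the second view.

```bash
python3 - <<'E'
from h import *
np.set_printoptions(precision=4,suppress=True)
t=lambda u,v:(345+u/4,270+(v-300)/4); s=lambda u,v:(90+u/4,195+v/4)
print("hub",tri((125.4,319),(485.4,216)))
for nm,far,near,st in(("LC",[(140,360),(285,375)],[(140,425),(285,441)],[(65,345),(57,412),(353,381),(346,447)]),
                   ("SC",[(520,366),(580,360)],[(530,434),(585,428)],[(436,378),(447,445),(647,350),(660,417)])):
    F=T.plane([t(*p) for p in far],.005);N=T.plane([t(*p) for p in near],.005);Q=T.plane([t(*p) for p in st],.039)
    for A in(F,N): d=A[0]-A[1]; print(nm,A[:,:2].ravel(),"yaw",np.degrees(np.arctan2(d[1],d[0])))
    L=(Q[0]+Q[1]-Q[2]-Q[3])/2
    print("  stops",Q[:,:2].ravel(),"mid",Q.mean(0)[:2],"len",np.linalg.norm(L),"yaw",np.degrees(np.arctan2(L[1],L[0])))
# stop tops, near-robot corners, two views
for nm,a,b in(("LC-",(380,88),(346,447)),("LC+",(688,53),(57,412)),("SC-",(38,184),(660,417)),("SC+",(257,115),(447,445))):
    print(nm,tri(s(*a),t(*b)))
# far base corners from base edge in the scene
E
```

```text
hub (array([ 0.6196, -0.3137,  0.0334]), np.float64(0.004347950637563303))
LC [ 0.4706 -0.0689  0.4596 -0.1516] yaw 82.4395942372593
LC [ 0.4336 -0.0672  0.4221 -0.1495] yaw 82.05924126922383
  stops [ 0.4776 -0.0238  0.4407 -0.0179  0.453  -0.183   0.4168 -0.1769] mid [ 0.447  -0.1004] len 0.16097413313994716 yaw 81.3373111988287
SC [ 0.4606 -0.2876  0.463  -0.3227] yaw 93.8370850601502
SC [ 0.4217 -0.2903  0.4241 -0.3224] yaw 94.24404371187595
  stops [ 0.4533 -0.2295  0.4162 -0.2331  0.4651 -0.3496  0.4277 -0.3536] mid [ 0.4406 -0.2914] len 0.12088681399569917 yaw 95.56259956061997
LC- (array([ 0.4169, -0.1764,  0.038 ]), np.float64(0.0012827615982757515))
LC+ (array([ 0.4409, -0.0171,  0.038 ]), np.float64(0.0016367436362536318))
SC- (array([ 0.4279, -0.3516,  0.0377]), np.float64(0.004619082207423922))
SC+ (array([ 0.416 , -0.2366,  0.0366]), np.float64(0.005580544238279061))
```

>>> drive_tool:
  rows: [-1, -1, 0, 0, 0, 0.209, -1, -1, 0, 0, 0, 0.209, -1, -1, 0, 0, 0, 0.209, -1, -1, 0, 0, 0, 0.209, -1, -1, 0, 0, 0, 0.209, -1, -1, 0, 0, 0, 0.209, -1, -1, 0, 0, 0, 0.209, -1, -1, 0, 0, 0, 0.209, -1, -1, 0, 0, 0, 0.209, -1, -1, 0, 0, 0, 0.209]
  jaw: 1

```text
time: 1.35
ee_pos: [0.3141, 0.4086, 0.2502]
tcp_rot: [0.706, 0.708, -0.0, 0.0]
force: [0.3, -0.5, 0.7]
width: 0.0853
grip_force: 0.0
```

>>> drive_tool:
  rows: [-1, 0.9, 0, 0, 0, 0, -1, 0.9, 0, 0, 0, 0, -1, 0.9, 0, 0, 0, 0, -1, 0.9, 0, 0, 0, 0, -1, 0.9, 0, 0, 0, 0, -1, 0.9, 0, 0, 0, 0]

```text
time: 2.1
ee_pos: [0.495, 0.2073, 0.2502]
tcp_rot: [0.707, 0.707, -0.0, 0.0]
force: [-0.8, 0.4, -1.0]
width: 0.0856
grip_force: 0.0
```

>>> drive_tool:
  rows: [-1, 0.556, 0.4, 0, 0, 0, -1, 0.556, 0.4, 0, 0, 0, -1, 0.556, 0.4, 0, 0, 0, -1, 0.556, 0.4, 0, 0, 0, -1, 0.556, 0.4, 0, 0, 0, -1, 0.556, 0.4, 0, 0, 0]

```text
time: 2.85
ee_pos: [0.6052, 0.0102, 0.17]
tcp_rot: [0.706, 0.708, -0.0, -0.0]
force: [-0.6, 0.5, 0.2]
width: 0.0855
grip_force: 0.0
```

>>> drive_tool:
  rows: [-0.53, 0, 0.4, 0, 0, 0, -0.53, 0, 0.4, 0, 0, 0, -0.53, 0, 0.4, 0, 0, 0, -0.53, 0, 0.4, 0, 0, 0, -0.53, 0, 0.4, 0, 0, 0, -0.53, 0, 0.4, 0, 0, 0]

```text
time: 3.6
ee_pos: [0.6063, -0.0954, 0.0911]
tcp_rot: [0.706, 0.708, 0.001, 0.0]
force: [0.6, 0.7, -0.7]
width: 0.0851
grip_force: 0.0
```

>>> drive_tool:
  rows: [-0.01, 0, 0.2, 0, 0, 0, -0.01, 0, 0.3, 0, 0, 0, -0.01, 0, 0.335, 0, 0, 0, -0.01, 0, 0.335, 0, 0, 0, -0.01, 0, 0.335, 0, 0, 0]

```text
time: 4.22
ee_pos: [0.6063, -0.0993, 0.0242]
tcp_rot: [0.707, 0.707, 0.0, 0.0]
force: [-0.3, 0.3, -0.8]
width: 0.0856
grip_force: 0.0
```

>>> drive_tool:
  rows: [0, 0, 0, 0, 0, 0, 0, 0, 0, 0, 0, 0, 0, 0, 0, 0, 0, 0, 0, 0, 0, 0, 0, 0, 0, 0, 0, 0, 0, 0, 0, 0, 0, 0, 0, 0]
  jaw: 0

```text
time: 4.97
ee_pos: [0.606, -0.0992, 0.0243]
tcp_rot: [0.707, 0.707, 0.0, 0.0]
force: [-3.9, 1.0, 12.9]
width: 0.0558
grip_force: 60.7
```

>>> drive_tool:
  rows: [0, 0, 0, 0, 0, 0, 0, 0, 0, 0, 0, 0, 0.005, 0, 0.04, 0, 0, 0, 0.005, 0, 0.04, 0, 0, 0]
  jaw: 1

```text
time: 5.48
ee_pos: [0.6052, -0.098, 0.0145]
tcp_rot: [0.707, 0.707, -0.0, -0.0]
force: [0.2, 0.3, -0.1]
width: 0.0853
grip_force: 0.0
```

>>> drive_tool:
  rows: [0, 0, 0, 0, 0, 0, 0, 0, 0, 0, 0, 0, 0, 0, 0, 0, 0, 0, 0, 0, 0, 0, 0, 0, 0, 0, 0, 0, 0, 0, 0, 0, 0, 0, 0, 0]
  jaw: 0

```text
time: 6.22
ee_pos: [0.6056, -0.0983, 0.0157]
tcp_rot: [0.707, 0.707, 0.0, -0.0]
force: [-2.5, 0.7, 6.1]
width: 0.0561
grip_force: 62.1
```

>>> drive_tool:
  rows: [0, 0, -0.1, 0, 0, 0, 0, 0, -0.3, 0, 0, 0, 0.2, 0.03, -0.3, 0, 0, 0, 0.45, 0.06, -0.3, 0, 0, 0, 0.7, 0.08, -0.3, 0, 0, 0, 0.93, 0.107, -0.3, 0, 0, 0, 0.93, 0.107, -0.3, 0, 0, 0, 0.93, 0.107, -0.3, 0, 0, 0]

```text
time: 7.22
ee_pos: [0.6271, 0.0873, 0.0763]
tcp_rot: [0.707, 0.707, 0.0, 0.0]
force: [0.5, -0.5, 0.2]
width: 0.0562
grip_force: 63.7
```

```bash
python3 - <<'E'
from h import *
a=manip.get_image("scene")[:,:,::-1];b=manip.get_image("top")[:,:,::-1]
c=lambda im,x,y:cv2.resize(im[y:y+110,x:x+110],(390,390),interpolation=cv2.INTER_CUBIC)
cv2.imwrite('pics/m1.png',np.hstack([c(a,280,190),c(b,255,165)]))
print(manip.read_state()["ee_pos"],manip.read_state()["width"])
E
```

```text
[0.62702257 0.08636505 0.07597245] 0.05591048779364859
```

View pics/m1.png

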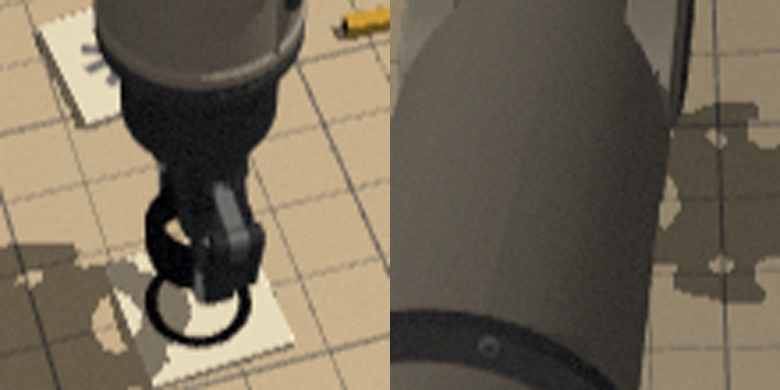

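The picture shows the cowling held above the ring pad. Its left edge is at crop x≈147, which is scene u≈321. I check that it is centred in the jaws.

```bash
python3 - <<'E'
from h import *
a=np.linspace(0,2*np.pi,72)
for dy in(-.006,-.003,0):
    P=np.vstack([np.c_[.627+r*np.cos(a),.087+dy+r*np.sin(a),a*0+.0605+z] for r,z in((.027,0),(.029,.008),(.029,.026),(.024,.036))])
    print(dy,(S.px(P).min(0)-[280,190])*390/110,(S.px(P).max(0)-[280,190])*390/110)
E
```

```text
-0.006 [127.83441391 178.93757118] [238.09434639 296.9243925 ]
-0.003 [133.31028055 177.59771707] [243.52691418 295.52663331]
0 [138.78082264 176.25914426] [248.95437475 294.13028819]
```

>>> drive_tool:
  rows: [0, 0, 0.15, 0, 0, 0, 0, 0, 0.22, 0, 0, 0, 0, 0, 0.25, 0, 0, 0, 0, 0, 0.255, 0, 0, 0, 0, 0, 0.255, 0, 0, 0]

```text
time: 7.95
ee_pos: [0.6273, 0.0877, 0.0249]
tcp_rot: [0.707, 0.707, 0.0, 0.0]
force: [-0.1, -0.3, 0.1]
width: 0.0563
grip_force: 63.8
```

>>> drive_tool:
  rows: [0, 0, 0, 0, 0, 0, 0, 0, 0, 0, 0, 0, 0, 0, 0, 0, 0, 0, 0, 0, -0.2, 0, 0, 0, 0, 0, -0.4, 0, 0, 0, -0.3, 0, -0.5, 0, 0, 0, -0.6, 0, -0.5, 0, 0, 0, -1, 0, -0.5, 0, 0, 0, -1, 0, -0.5, 0, 0, 0, -1, 0, -0.5, 0, 0, 0]
  jaw: 1

```text
time: 9.2
ee_pos: [0.6269, -0.1135, 0.1244]
tcp_rot: [0.708, 0.707, -0.0, 0.0]
force: [-0.1, 0.4, 0.4]
width: 0.0857
grip_force: 0.0
```

```bash
cat > cowl.py <<'E'
from h import *
import sys
a=np.ascontiguousarray(manip.get_image("scene")[:,:,::-1]);b=np.ascontiguousarray(manip.get_image("top")[:,:,::-1])
cv2.imwrite('pics/s.png',a);cv2.imwrite('pics/t.png',b)
c=lambda im,x,y:cv2.resize(im[y:y+90,x:x+90],(390,390),interpolation=cv2.INTER_CUBIC)
cv2.imwrite(sys.argv[1],np.hstack([c(a,291,230),c(b,265,175)]))
for cam,im,(x,y,w,h) in((S,a,(310,240,50,55)),(T,b,(290,198,44,40))):
    m=(im[y:y+h,x:x+w].max(2)<45).astype(np.uint8); k=max(cv2.findContours(m,0,cv2.CHAIN_APPROX_NONE)[0],key=cv2.contourArea)
    e=cv2.fitEllipse(k); p=np.array(e[0])+[x,y]; print(p,e[1],cam.plane(p,.026)[0])
E
python3 cowl.py pics/m2.png
```

```text
[335.3466301  271.23352814] (29.102977752685547, 31.367168426513672) [0.62897029 0.08817454 0.026     ]
[310.00741386 218.73602486] (24.200576782226562, 25.303701400756836) [0.62577817 0.08756035 0.026     ]
```

View pics/m2.png

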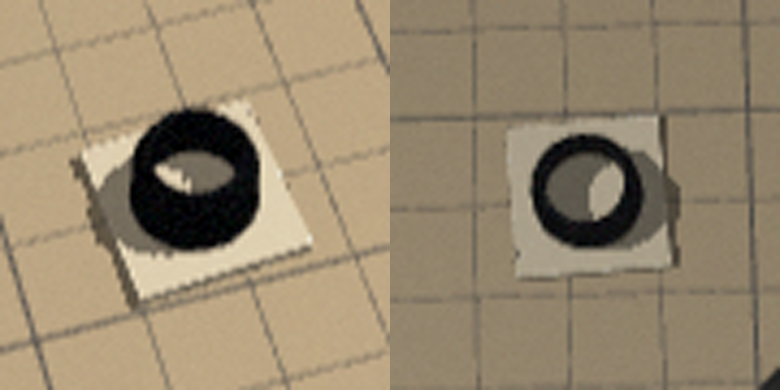

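The cowling sits on the ring, measured at (0.627,0.088), and it stands upright. Next is the engine.

>>> drive_tool:
  rows: [-0.3, -0.038, 0, 0, 0, 0, -0.6, -0.038, 0, 0, 0, 0, -0.85, -0.038, 0, 0, 0, 0, -1, -0.038, 0.1, 0, 0, 0, -1, -0.038, 0.2, 0, 0, 0, -1, -0.038, 0.2, 0, 0, 0]

```text
time: 10.05
ee_pos: [0.6195, -0.3094, 0.0824]
tcp_rot: [0.706, 0.708, -0.0, -0.002]
force: [-0.2, 0.2, 0.7]
width: 0.0853
grip_force: 0.0
```

>>> drive_tool:
  rows: [-0.012, 0, 0.1, 0, 0, 0, -0.012, 0, 0.18, 0, 0, 0, -0.012, 0, 0.2, 0, 0, 0, -0.012, 0, 0.2, 0, 0, 0]

```text
time: 10.55
ee_pos: [0.6196, -0.3145, 0.0441]
tcp_rot: [0.707, 0.707, -0.0, -0.0]
force: [0.3, 0.0, 0.1]
width: 0.0855
grip_force: 0.0
```

>>> drive_tool:
  rows: [0, 0, 0, 0, 0, 0, 0, 0, 0, 0, 0, 0, 0, 0, 0, 0, 0, 0, 0, 0, 0, 0, 0, 0, 0, 0, 0, 0, 0, 0, 0, 0, 0, 0, 0, 0, 0, 0, 0, 0, 0, 0]
  jaw: 0

```text
time: 11.42
ee_pos: [0.6198, -0.3147, 0.0448]
tcp_rot: [0.707, 0.707, 0.0, 0.0]
force: [-1.2, 1.0, 5.2]
width: 0.0189
grip_force: 58.5
```

>>> drive_tool:
  rows: [0, 0, -0.2, 0, 0, 0, 0, 0, -0.45, 0, 0, 0, 0.2, -0.1, -0.5, 0, 0, 0, 0.45, -0.2, -0.5, 0, 0, 0, 0.7, -0.3, -0.5, 0, 0, 0, 0.9, -0.4, -0.5, 0, 0, 0, 1, -0.4, -0.5, 0, 0, 0, 1, -0.4, -0.5, 0, 0, 0]

```text
time: 12.42
ee_pos: [0.5397, -0.1129, 0.1445]
tcp_rot: [0.706, 0.708, 0.0, -0.0]
force: [0.4, -0.7, -1.6]
width: 0.0191
grip_force: 58.8
```

>>> drive_tool:
  rows: [0.2, -0.1, 0, 0, 0, 0, 0.45, -0.25, 0, 0, 0, 0, 0.7, -0.4, 0, 0, 0, 0, 0.9, -0.5, 0, 0, 0, 0, 1, -0.5, 0, 0, 0, 0, 1, -0.5, 0, 0, 0, 0, 1, -0.5, 0, 0, 0, 0]

```text
time: 13.3
ee_pos: [0.4397, 0.084, 0.1444]
tcp_rot: [0.707, 0.707, -0.0, 0.0]
force: [0.9, -0.5, -1.6]
width: 0.019
grip_force: 58.9
```

```bash
python3 - <<'E'
from h import *
a=manip.get_image("scene")[:,:,::-1]
cv2.imwrite('pics/m3.png',cv2.resize(a[100:260,230:390],(480,480),interpolation=cv2.INTER_CUBIC))
s=manip.read_state();print(s["ee_pos"],s["width"],s["q"])
E
```

```text
[0.43966646 0.08394021 0.14431694] 0.0191309885115011 [-0.85598387  0.22011886  0.59423887  2.22708603 -0.18174643  0.73951552
 -0.1392553 ]
```

View pics/m3.png

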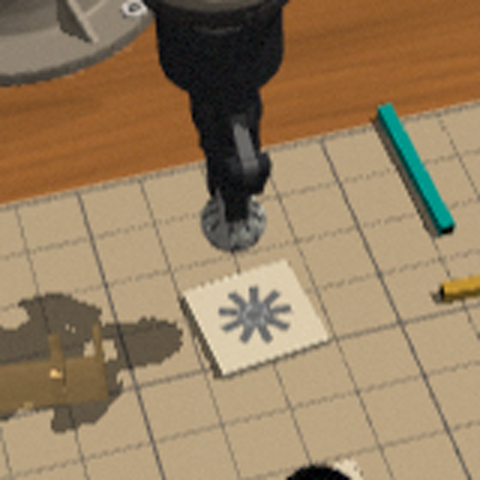

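The engine hangs upright in the jaws at about crop (234,218), just short of the star pad.

>>> drive_tool:
  rows: [0.065, 0, 0.1, 0, 0, 0, 0.065, 0, 0.28, 0, 0, 0, 0.065, 0, 0.4, 0, 0, 0, 0.065, 0, 0.44, 0, 0, 0, 0.065, 0, 0.455, 0, 0, 0, 0.065, 0, 0.455, 0, 0, 0]

```text
time: 14.1
ee_pos: [0.4397, 0.0981, 0.0539]
tcp_rot: [0.707, 0.707, 0.0, 0.0]
force: [-0.5, -0.3, -0.2]
width: 0.0195
grip_force: 58.9
```

>>> drive_tool:
  rows: [0, 0, 0, 0, 0, 0, 0, 0, 0, 0, 0, 0, 0, 0, -0.05, 0, 0, 0, 0, 0, -0.2, 0, 0, 0, 0.2, 0, -0.4, 0, 0, 0, 0.5, 0, -0.4, 0, 0, 0, 0.8, 0, -0.4, 0, 0, 0, 1, 0, -0.4, 0, 0, 0, 1, 0.1, -0.4, 0, 0, 0]
  jaw: 0.7

```text
time: 15.22
ee_pos: [0.458, 0.3019, 0.1338]
tcp_rot: [0.705, 0.709, 0.0, -0.0]
force: [-0.7, -1.4, 0.5]
width: 0.0596
grip_force: 0.0
```

```bash
python3 - <<'E'
from h import *
np.set_printoptions(precision=4,suppress=True)
a=np.ascontiguousarray(manip.get_image("scene")[:,:,::-1]);b=np.ascontiguousarray(manip.get_image("top")[:,:,::-1])
c=lambda im,x,y:cv2.resize(im[y:y+64,x:x+64],(390,390),interpolation=cv2.INTER_CUBIC)
cv2.imwrite('pics/m4.png',np.hstack([c(a,283,170),c(b,275,268)]))
E
```

```text
(no output)
```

View pics/m4.png

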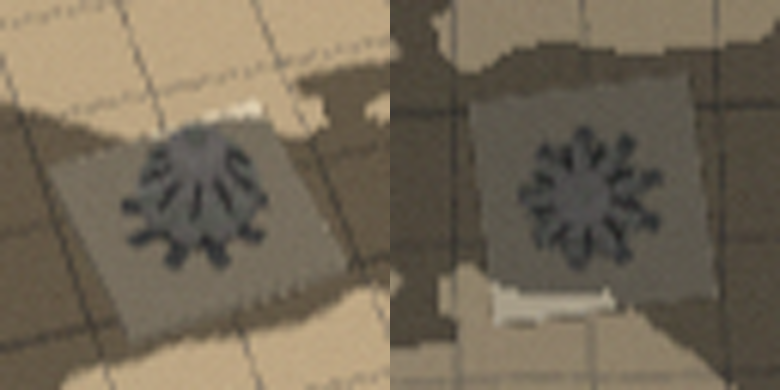

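The engine sits upright on the star pad. Its hub is at crop (197,145) in the scene view and (580,193) in the top view, so I triangulate it.

```bash
python3 - <<'E'
from h import *
k=64/390
a=(283+197*k,170+145*k);b=(275+190*k,268+193*k)
print(tri(a,b),S.plane(a,.044),T.plane(b,.044))
s=manip.read_state();print(s["ee_pos"])
E
```

```text
(array([0.44016838, 0.10047092, 0.04399891]), np.float64(0.0021310187756454183)) [[0.44032736 0.10152674 0.044     ]] [[0.43996344 0.09942391 0.044     ]]
[0.4609408  0.2979572  0.13394398]
```

Hub and star agree within about 2 mm. Next is the long tube.

>>> drive_tool:
  rows: [0.045, 0.019, 0.1, 0, 0, 0.01, 0.045, 0.019, 0.3, 0, 0, 0.01, 0.045, 0.019, 0.45, 0, 0, 0.01, 0.045, 0.019, 0.53, 0, 0, 0.01, 0.045, 0.019, 0.56, 0, 0, 0.01, 0.045, 0.019, 0.56, 0, 0, 0.01]

```text
time: 16.08
ee_pos: [0.4633, 0.3071, 0.0219]
tcp_rot: [0.729, 0.685, 0.0, 0.0]
force: [-0.0, 0.2, 0.4]
width: 0.0597
grip_force: 0.0
```

>>> drive_tool:
  rows: [0, 0, 0, 0, 0, 0, 0, 0, 0, 0, 0, 0, 0, 0, 0, 0, 0, 0, 0, 0, 0, 0, 0, 0, 0, 0, 0, 0, 0, 0, 0, 0, 0, 0, 0, 0]
  jaw: 0

```text
time: 16.82
ee_pos: [0.4631, 0.3075, 0.022]
tcp_rot: [0.729, 0.685, 0.0, -0.0]
force: [-2.8, -1.4, 11.1]
width: 0.0103
grip_force: 59.0
```

>>> drive_tool:
  rows: [0, 0, -0.15, 0, 0, 0, 0, 0, -0.4, 0, 0, 0, 0, 0, -0.6, 0, 0, 0, -0.2, 0.01, -0.65, 0, 0, 0, -0.45, 0.01, -0.65, 0, 0, 0, -0.7, 0.02, -0.65, 0, 0, 0, -0.9, 0.025, -0.65, 0, 0, 0, -1, 0.025, -0.65, 0, 0, 0, -1, 0.025, -0.65, 0, 0, 0]

```text
time: 17.95
ee_pos: [0.4556, 0.1067, 0.1515]
tcp_rot: [0.729, 0.684, 0.0, -0.0]
force: [-0.0, 0.2, 0.4]
width: 0.0099
grip_force: 59.2
```

>>> drive_tool:
  rows: [-0.2, 0, 0, 0, 0, 0, -0.45, 0.01, 0, 0, 0, 0.007, -0.7, 0.02, 0, 0, 0, 0.014, -0.9, 0.025, 0, 0, 0, 0.014, -1, 0.025, 0, 0, 0, 0.014, -1, 0.025, 0, 0, 0, 0.014, -1, 0.025, 0, 0, 0, 0.014]

```text
time: 18.82
ee_pos: [0.4486, -0.0912, 0.1513]
tcp_rot: [0.758, 0.653, -0.0, -0.0]
force: [-0.2, -0.1, -0.2]
width: 0.01
grip_force: 59.2
```

```bash
python3 - <<'E'
from h import *
a=manip.get_image("scene")[:,:,::-1]
cv2.imwrite('pics/m5.png',cv2.resize(a[130:260,150:320],(680,520),interpolation=cv2.INTER_CUBIC))
s=manip.read_state();print(s["ee_pos"],s["tcp_rot"],s["width"])
E
```

```text
[ 0.44854271 -0.09116406  0.1512443 ] [ 7.57492270e-01  6.52844125e-01 -2.38268120e-05 -9.39307735e-05] 0.009650497682831901
```

View pics/m5.png

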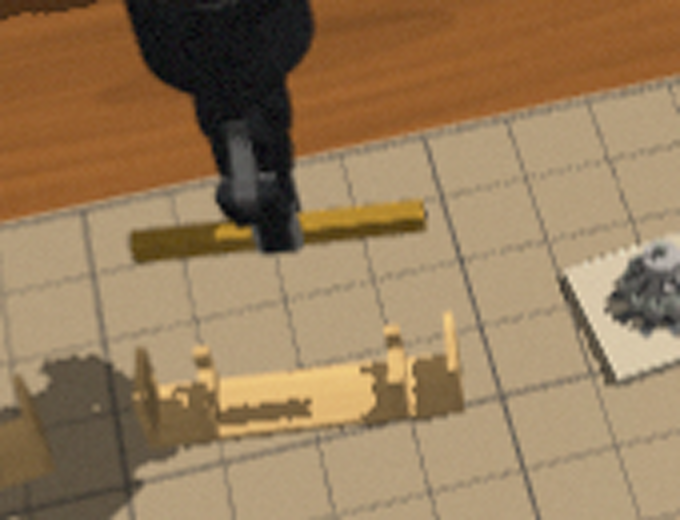

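The long tube is held level above its cradle, from crop (132,245) to (425,215), and parallel to it.

>>> drive_tool:
  rows: [-0.042, 0, 0, 0, 0, 0, -0.042, 0, 0.2, 0, 0, 0, -0.042, 0, 0.38, 0, 0, 0, -0.042, 0, 0.46, 0, 0, 0, -0.042, 0, 0.5, 0, 0, 0, -0.042, 0, 0.53, 0, 0, 0, -0.042, 0, 0.53, 0, 0, 0]

```text
time: 19.75
ee_pos: [0.4472, -0.1009, 0.0457]
tcp_rot: [0.758, 0.652, 0.0, 0.0]
force: [-0.3, -0.4, -0.5]
width: 0.01
grip_force: 59.2
```

>>> drive_tool:
  rows: [0, 0, 0.005, 0, 0, 0, 0, 0, 0.005, 0, 0, 0]

```text
time: 20.0
ee_pos: [0.4471, -0.1008, 0.0446]
tcp_rot: [0.758, 0.652, 0.0, 0.0]
force: [-0.5, 0.4, 0.4]
width: 0.0101
grip_force: 59.2
```

>>> drive_tool:
  rows: [0, 0, 0, 0, 0, 0, 0, 0, 0, 0, 0, 0, 0, 0, 0, 0, 0, 0, 0, 0, -0.15, 0, 0, 0, 0, 0, -0.35, 0, 0, 0, 0.2, 0.1, -0.5, 0, 0, 0, 0.4, 0.3, -0.5, 0, 0, 0, 0.7, 0.5, -0.5, 0, 0, 0, 1, 0.6, -0.5, 0, 0, 0, 1, 0.6, -0.5, 0, 0, 0, 1, 0.6, -0.5, 0, 0, 0]
  jaw: 0.6

```text
time: 21.38
ee_pos: [0.5952, 0.0792, 0.1439]
tcp_rot: [0.758, 0.653, -0.0, 0.0]
force: [-0.1, -0.5, 0.5]
width: 0.0513
grip_force: 0.0
```

```bash
python3 - <<'E'
from h import *
a=manip.get_image("scene")[:,:,::-1];b=manip.get_image("top")[:,:,::-1]
cv2.imwrite('pics/s6.png',a);cv2.imwrite('pics/t6.png',b)
c=lambda im,x,y:cv2.resize(im[y:y+60,x:x+110],(660,290),interpolation=cv2.INTER_CUBIC)
cv2.imwrite('pics/m6.png',np.vstack([c(a,170,195),c(b,345,265)]))
s=manip.read_state();print(s["ee_pos"],s["tcp_rot"])
E
```

```text
[0.59480936 0.0774783  0.14428905] [ 7.58626015e-01  6.51526254e-01 -3.29203083e-04  3.52413129e-05]
```

View pics/m6.png

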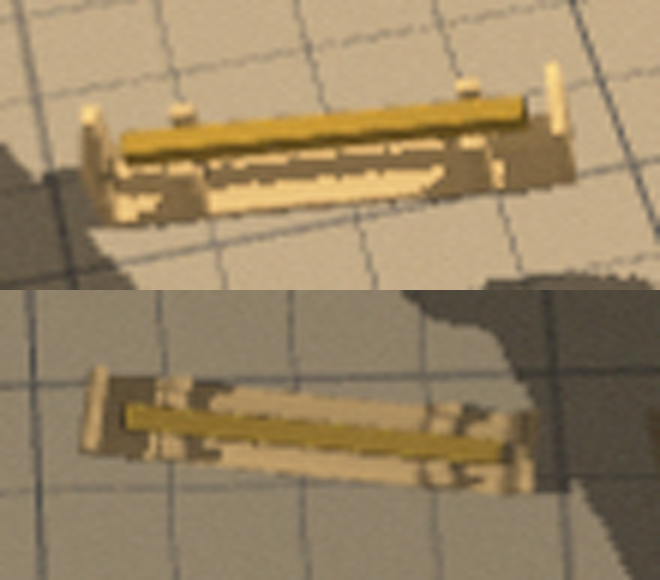

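The long tube rests in both notches and between the end stops. Now the short tube.

>>> drive_tool:
  rows: [0.2, -0.02, 0, 0, 0, 0.002, 0.45, -0.04, 0, 0, 0, 0.002, 0.7, -0.06, 0, 0, 0, 0.002, 0.9, -0.08, 0.1, 0, 0, 0.002, 1, -0.08, 0.2, 0, 0, 0.002, 1, -0.08, 0.3, 0, 0, 0.002, 1, -0.08, 0.3, 0, 0, 0.002]

```text
time: 22.35
ee_pos: [0.6089, 0.2765, 0.0831]
tcp_rot: [0.763, 0.647, -0.001, 0.0]
force: [-0.2, 0.1, -0.5]
width: 0.0515
grip_force: 0.0
```

>>> drive_tool:
  rows: [0.095, -0.005, 0.1, 0, 0, 0, 0.095, -0.005, 0.2, 0, 0, 0, 0.095, -0.005, 0.28, 0, 0, 0, 0.095, -0.005, 0.305, 0, 0, 0, 0.095, -0.005, 0.305, 0, 0, 0]

```text
time: 22.98
ee_pos: [0.6117, 0.2973, 0.0233]
tcp_rot: [0.762, 0.647, -0.0, 0.0]
force: [-0.2, 0.1, 0.7]
width: 0.051
grip_force: 0.0
```

>>> drive_tool:
  rows: [0, 0, 0, 0, 0, 0, 0, 0, 0, 0, 0, 0, 0, 0, 0, 0, 0, 0, 0, 0, 0, 0, 0, 0, 0, 0, 0, 0, 0, 0]
  jaw: 0

```text
time: 23.6
ee_pos: [0.6119, 0.2981, 0.024]
tcp_rot: [0.762, 0.647, 0.0, 0.0]
force: [-0.5, -0.5, 5.6]
width: 0.0098
grip_force: 59.0
```

>>> drive_tool:
  rows: [0, 0, -0.15, 0, 0, 0, 0, 0, -0.4, 0, 0, 0, 0, 0, -0.6, 0, 0, 0, -0.2, -0.03, -0.65, 0, 0, 0, -0.45, -0.06, -0.65, 0, 0, 0, -0.7, -0.09, -0.65, 0, 0, 0, -0.9, -0.12, -0.65, 0, 0, 0, -1, -0.12, -0.65, 0, 0, 0, -1, -0.12, -0.65, 0, 0, 0]

```text
time: 24.72
ee_pos: [0.5557, 0.1036, 0.1537]
tcp_rot: [0.763, 0.647, 0.0, 0.0]
force: [0.7, 0.3, 0.2]
width: 0.0099
grip_force: 58.8
```

>>> drive_tool:
  rows: [-0.25, -0.03, 0, 0, 0, 0, -0.5, -0.06, 0, 0, 0, 0, -0.75, -0.09, 0, 0, 0, 0, -0.9, -0.12, 0, 0, 0, 0, -1, -0.12, 0, 0, 0, 0, -1, -0.12, 0, 0, 0, 0]

```text
time: 25.48
ee_pos: [0.5001, -0.0892, 0.1535]
tcp_rot: [0.762, 0.647, 0.0, 0.0]
force: [-0.4, 0.1, 0.2]
width: 0.0096
grip_force: 58.8
```

>>> drive_tool:
  rows: [-0.25, -0.03, 0, 0, 0, -0.01, -0.5, -0.06, 0, 0, 0, -0.02, -0.75, -0.09, 0, 0, 0, -0.03, -0.9, -0.12, 0, 0, 0, -0.04, -1, -0.12, 0, 0, 0, -0.04, -1, -0.12, 0, 0, 0, -0.04, -1, -0.12, 0, 0, 0, -0.04]

```text
time: 26.35
ee_pos: [0.4444, -0.281, 0.1531]
tcp_rot: [0.674, 0.738, 0.0, -0.0]
force: [-0.9, 0.5, -0.3]
width: 0.0099
grip_force: 58.8
```

>>> drive_tool:
  rows: [-0.043, -0.021, 0, 0, 0, 0, -0.043, -0.021, 0.2, 0, 0, 0, -0.043, -0.021, 0.38, 0, 0, 0, -0.043, -0.021, 0.46, 0, 0, 0, -0.043, -0.021, 0.5, 0, 0, 0, -0.043, -0.021, 0.53, 0, 0, 0, -0.043, -0.021, 0.53, 0, 0, 0, -0.043, -0.021, 0.53, 0, 0, 0]

```text
time: 27.35
ee_pos: [0.4403, -0.2915, 0.048]
tcp_rot: [0.675, 0.738, 0.0, 0.0]
force: [-0.2, 0.3, 0.2]
width: 0.0098
grip_force: 58.8
```

>>> drive_tool:
  rows: [0, 0, 0.008, 0, 0, 0, 0, 0, 0.008, 0, 0, 0]

```text
time: 27.6
ee_pos: [0.4403, -0.2914, 0.046]
tcp_rot: [0.675, 0.738, 0.0, 0.0]
force: [0.9, 0.5, 2.7]
width: 0.01
grip_force: 59.2
```

>>> drive_tool:
  rows: [0, 0, 0, 0, 0, 0, 0, 0, 0, 0, 0, 0, 0, 0, 0, 0, 0, 0, 0, 0, -0.15, 0, 0, 0, 0, 0, -0.35, 0, 0, 0, 0, 0, -0.6, 0, 0, 0, 0, 0.5, -0.9, 0, 0, 0, 0, 1, -0.9, 0, 0, 0, 0, 1, -0.9, 0, 0, 0, 0, 1, -0.9, 0, 0, 0]
  jaw: 0.6

```text
time: 28.85
ee_pos: [0.6425, -0.272, 0.2256]
tcp_rot: [0.674, 0.739, 0.0, 0.0]
force: [0.2, -1.2, -0.2]
width: 0.0513
grip_force: 0.0
```

```bash
python3 - <<'E'
from h import *
a=manip.get_image("scene")[:,:,::-1];b=manip.get_image("top")[:,:,::-1]
c=lambda im,x,y,w,h:cv2.resize(im[y:y+h,x:x+w],(780,290),interpolation=cv2.INTER_CUBIC)
cv2.imwrite('pics/m7.png',np.vstack([c(a,85,170,280,130),c(b,270,200,260,130)]))
E
```

```text
(no output)
```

View pics/m7.png

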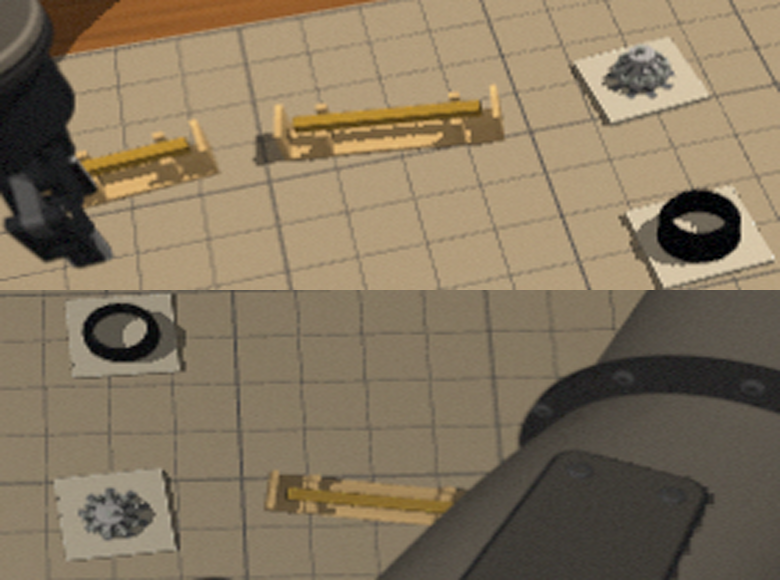

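The long tube, engine and cowling are in place. The arm hides part of the short cradle, so I move it clear.

>>> drive_tool:
  rows: [0.3, 0, 0, 0, 0, 0, 0.6, 0, 0, 0, 0, 0, 1, 0, -0.1, 0, 0, 0, 1, 0, -0.1, 0, 0, 0, 1, 0.4, -0.1, 0, 0, 0, 1, 0.6, -0.1, 0, 0, 0, 1, 0.6, -0.1, 0, 0, 0]

```text
time: 29.82
ee_pos: [0.7428, -0.0639, 0.2437]
tcp_rot: [0.675, 0.738, -0.001, -0.0]
force: [-0.5, -1.2, 0.1]
width: 0.0513
grip_force: 0.0
```

```bash
python3 - <<'E'
from h import *
a=manip.get_image("scene")[:,:,::-1];b=manip.get_image("top")[:,:,::-1]
cv2.imwrite('pics/s8.png',a);cv2.imwrite('pics/t8.png',b)
c=lambda im,x,y,w,h,W:cv2.resize(im[y:y+h,x:x+w],(W,290),interpolation=cv2.INTER_CUBIC)
cv2.imwrite('pics/m8.png',np.vstack([np.hstack([c(a,90,215,80,55,400),c(a,285,175,60,55,320)]),np.hstack([c(b,445,268,80,55,400),c(b,280,272,60,55,320)])]))
E
```

```text
(no output)
```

View pics/m8.png

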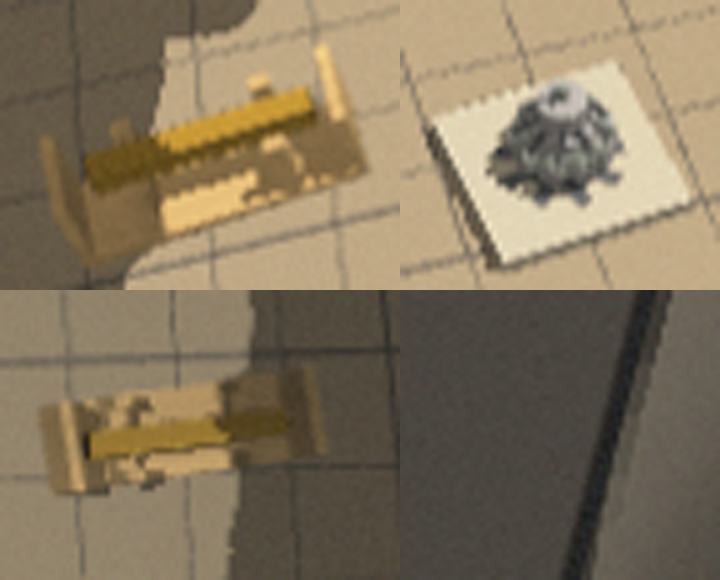

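The short tube lies level in both notches and between its stops. The engine is within about 2 mm of the star. I'm handing the job in.

```bash
python3 -c "
from bench import manip
print(manip.finish_job())"
```

```text
the job is handed in; nothing more can be done
None
```

All four parts are in their own holders and the job is handed in after about 30 s of arm time: the cowling is within about 1 mm of its ring, the engine about 2 mm off its star's centre, and both tubes rest in their notches between the stops; the fuselage half and paint jar were kept clear of but not re-checked on camera at the end.

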